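# Hook the cordless grabber probe onto the gel tank's red electrode post

## Task

Hook the red cordless grabber probe onto the red electrode post of the gel tank: squeeze its sprung plunger so that the hook comes out, set the probe down on the tank's white terminal ledge with the post between its nose and its hook, and let go so that the hook springs back and holds the post. The probe must end standing upright on the ledge. Leave the black probe where it is.

Things in the scene. Friction and masses are not known exactly. Their poses are not given: they have to be found in the camera images.
- red_probe: Red cordless grabber probe, 0.13 kg, standing loose on the bench (z = 0). Origin: middle of its grip block's underside; x towards the hook, z up. Flat sole. Grip block x -13 to 13 mm, 30 mm wide, 66 mm tall, small screen on top. Before it a low nose, 30 mm wide and tall, flat front face at x = 48; behind it a heel 12 mm tall back to x = -46 and a grey sprung plunger button.
- red_squeeze (a point): Point on the red probe at x -16, z 52 mm: midway between the button's rear face (x -45 at rest, -19 pressed in; button 24 mm across, same height) and the block's front face (x 13). A gripper pointing down closes along probe x on these two faces: 58 mm apart at rest, 32 pressed. The probe slides until both fingers touch. Fingertips pass over the nose: keep them over 31 mm above the sole.
- red_gap (a point): Point on the red probe at x 62, z 0 mm: on the sole's level, midway between nose face (x 48) and hook when the hook is fully out. The hook is a steel plate 30 mm wide, 5 mm thick, hanging from a rod, lower edge 3 mm and rod 21 mm above the sole, open below and at the sides. Hook and button are one sliding piece: pressing the button drives the hook forwards.
- red_probe_plunger (a joint): How far the red probe's button is pressed and its hook is out, m: 0 at rest (hook plate 2 mm before the nose face), 0.026 fully pressed (28 mm: inner face at x = 76 mm). A spring returns it: 3 N at rest, 7 N fully pressed. About 0.008 with the 10 mm post caught.
- red_post: Red electrode post, fixed upright pin, 10 mm diameter, 18 mm tall, on a flat red disc 32 mm across. Origin at its foot, on the top of the gel tank's white ledge, 30 mm above the bench. Black and green posts stand in the same row, 75 mm apart, in any order. Its x points squarely across the ledge to the clear tank, whose wall (40 mm over the ledge) is 40 mm behind; 145 mm of flat ledge lie before it.
- black_probe: Black probe, otherwise like the red one, same frame, standing on the bench; leave it alone.

How it is judged:
On the way:
1. the red probe, its hook pushed out, is lowered so that the red post stands between nose and hook (value of joint red_probe_plunger above 0.011 m and x of red_post in the frame of red_probe between 0.048 and 0.076 m and y of red_post in the frame of red_probe between -0.016 and 0.016 m and z of red_post in the frame of red_probe between -0.012 and 0.012 m), for 0.05 s.
At the end, for the whole second after the job is handed in: The red probe stands upright (within 7 degrees) and still on the ledge (sole within 6 mm of the ledge's top), its hook sprung back onto the red post (plunger reading 4 to 13 mm), the post between nose face and hook and within 16 mm of the probe's middle line (value of joint red_probe_plunger between 0.004 and 0.013 m and x of red_post in the frame of red_probe between 0.049 and 0.062 m and y of red_post in the frame of red_probe between -0.016 and 0.016 m and z of red_post in the frame of red_probe between -0.006 and 0.006 m and angle between red_probe's own z axis and vertical below 0.12 rad and linear speed of red_probe below 0.02 m/s and velocity of joint red_probe_plunger below 0.01 m/s); the robot touches nothing.
It fails at once if the black probe is moved by more than 25 mm (distance of black_probe from where it was at the start of the episode above 0.025 m).
It also fails if it takes over 40 s, if anything falls off the work surface, if the arm or the gripper's body presses on something with over 40 N, if the wrist force passes 120 N, or if a joint passes its speed limit or range.

## Robot

A 7-joint arm with a two-finger parallel gripper is mounted at the origin on the work surface. World frame = base frame: x ahead of the robot, y to its left, z up, the work surface at z = 0. Lengths are in m, angles in rad, forces in N, time in s.
With the tool pointing down it reaches from about 0.425 to 0.875 m from the base axis. Payload 8.4 kg.
Tool frame: the origin (TCP) lies between the finger pads; the fingertips stand tcp_to_tips ahead of it and the grasp point (between the pads) lies 11 mm behind it (tcp_to_tips is the distance from the TCP to the fingertips, in m); z points along the fingers, y is the direction in which the jaws open and shut (so a half turn about z gives the same grasp; the last joint's range is limited). The gripper opens to 85 mm and grips with 20 to 120 N. Pads are 22 mm wide; open, the fingers measure 114 mm over their backs; the gripper's body (76 mm by 85 mm) begins 54 mm behind the grasp point. The pads swing forward as they close: fully open they stand 13 mm farther back than shut.
Start: joints at [-1.373, 0.333, 0.04, 1.465, -0.013, 1.343, -0.059], TCP at [0.19, 0.622, 0.239] pointing down, gripper open.
Joint ranges: [-2.58, 2.58], [-0.38, 2.09], [-1.3, 1.39], [0.25, 2.4], [-1.5, 4.64], [0.08, 2.09], [-2.65, 2.65]. Speed limits (rad/s): [2.22, 2.22, 2.79, 2.79, 3.14, 3.14, 3.14].

## Interface

Orientations are given as [roll, pitch, yaw] about the fixed x, y, z axes, in that order (R = Rz(yaw) Ry(pitch) Rx(roll)).
In Python, from workcell import * gives the robot as it stands.
- The arm moves only by the tool apply_moves, never from a script. Its argument "moves" is a list of rows, each a list of 5 numbers: the opening, from 0 (shut) to 1 (fully open), then the shift along the tool's x, y, z in cm, then the turn about the tool's z in rad. In form: [[grip, dx, dy, dz, turn], ...]. A call has 1 to 10 rows; each row shifts and turns the commanded pose from where the row before left it, along the tool's axes as they then stand; what a row does not reach is not made up. A row lasts 1/12 s, in which the tool goes at most 41.7 mm and 7.16 degrees, less where a joint would pass 70% of its speed; a pose out of reach is approached as far as the arm can. A call with a gripper value outside its range is refused whole. The fingers move at their own pace and stop on an object; "force" is the grip in N (left out, the last holds). Time passes only in rows, so rows that do not move let the fingers close. It gives the time, the measured TCP pose, the force and the opening at its end, in the units of the state.
- get_state(): the state, without advancing time (a new reading comes with each control period).
- read_camera(name): name is "side" or "top"; returns the picture (400x640x3 uint8, blue, green, red); there is no depth.
- calibration(name): a dict with "fx", "fy", "cx", "cy" (pixels), "rvec" (rotation vector, rad) and "tvec" (3), from world to camera coordinates, as OpenCV has them. Camera axes: x right, y down, z forward; pixel columns grow to the right and rows downward; lengths in m; the calibration is good to about 2 mm. A picture is of the moment at which its call begins. calibration takes no time and is no camera call.
- close_job(): hands the job in, once; it reports no verdict.
The state is a dict: "time": time; "q": joint angles; "qd": joint speeds; "joint_torque": joint torques, N m; "ee_pos": TCP position; "tcp_rot": TCP orientation; "ft_force": force on the tool from outside, world axes, zero at the start; "moment": the same for the moment, N m; "grip_width": finger opening in m.
Only numpy, scipy, OpenCV 4.12 (cv2) and the standard library are available. Lean on these libraries where they do the work, as an engineer would, in place of code of your own. Each camera call takes 0.05 s, during which the arm holds its last target.

## Working session

There is one attempt and no reset: what is moved stays moved. The work goes in short steps, Python scripts to look and compute and a tool call to move; the robot and the scene stay as the last step left them, time stands still between calls to the robot, and variables do not carry over. Pictures are saved under pics/ and viewed, and the job is handed in when it is done.

Besides the shell and the picture viewer there is one more tool, called after "Request:" as a command line: name --pt "numbers of a row" for each row, then --argument value for the rest. apply_moves: Moves the arm, as the interface text tells. Its arguments: {"type":"object","properties":{"moves":{"type":"array"},"force":{"type":"number"}},"required":["moves"]}

```bash
mkdir -p pics; cat > h.py <<'E'
from workcell import *
import numpy as np, cv2
def snap(n,f):
    im=read_camera(n); cv2.imwrite('pics/'+f,im); return im
def P(n):
    c=calibration(n); K=np.array([[c['fx'],0,c['cx']],[0,c['fy'],c['cy']],[0,0,1.]])
    R=cv2.Rodrigues(np.array(c['rvec'],float))[0]; t=np.array(c['tvec'],float).reshape(3)
    return K,R,t
def proj(n,p):
    K,R,t=P(n); q=K@(R@np.asarray(p,float)+t); return q[:2]/q[2]
def ray(n,uv,z):
    K,R,t=P(n); d=R.T@np.linalg.inv(K)@np.array([uv[0],uv[1],1.]); o=-R.T@t
    return o+d*(z-o[2])/d[2]
def tri(a,b):
    K1,R1,t1=P('side');K2,R2,t2=P('top')
    X=cv2.triangulatePoints(K1@np.c_[R1,t1],K2@np.c_[R2,t2],np.array(a,float).reshape(2,1),np.array(b,float).reshape(2,1))
    return (X[:3]/X[3]).ravel()
E
python3 - <<'E'
from h import *
snap('side','s0.png');snap('top','t0.png')
for n in('side','top'):
    K,R,t=P(n);print(n,K.ravel(),-R.T@t,R)
print(get_state())
E
```

```text
side [494.85876325   0.         326.58960464   0.         494.85876325
 198.48221975   0.           0.           1.        ] [0.34718679 0.70105234 0.60417746] [[-0.97183328 -0.23451877 -0.0232599 ]
 [-0.11527293  0.55911643 -0.82103652]
 [ 0.20555347 -0.79522938 -0.57040162]]
top [395.84793555   0.         319.95667657   0.         395.84793555
 202.69145366   0.           0.           1.        ] [ 0.40349024 -0.04352484  0.98597403] [[ 0.00203318 -0.99975351 -0.02210857]
 [-0.9887683   0.00129412 -0.14945089]
 [ 0.14944267  0.02216411 -0.98852195]]
{'time': 0.1, 'q': array([-1.37323199,  0.33381891,  0.03989845,  1.46614853, -0.01339843,
        1.34330422, -0.05848342]), 'qd': array([ 0.00059796, -0.00187208,  0.00071115, -0.00345369, -0.00071658,
        0.00052651, -0.00034679]), 'joint_torque': array([ 4.47676794e-03, -6.60017896e+01,  1.37026593e+00, -4.06476474e+01,
        1.68597477e-02,  8.84614710e-03, -1.52920637e-05]), 'ee_pos': array([0.19000256, 0.62120647, 0.23854113]), 'tcp_rot': array([-3.14018357e+00,  1.03390389e-04,  2.84480641e+00]), 'ft_force': array([-0.10361832,  0.40241383, -0.68166116]), 'moment': array([-0.0228904 ,  0.03626444, -0.01664428]), 'grip_width': 0.0851563290725129}
```

View pics/s0.png

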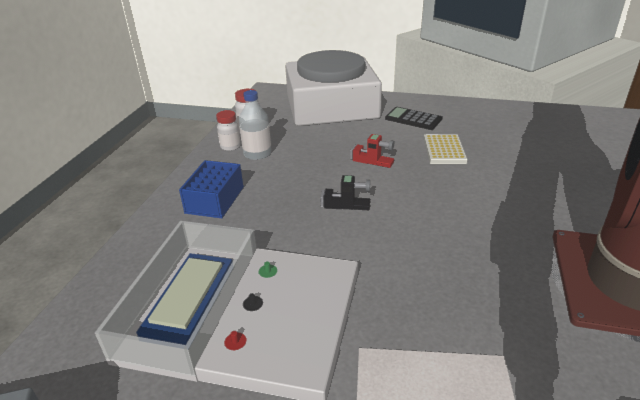

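View pics/t0.png

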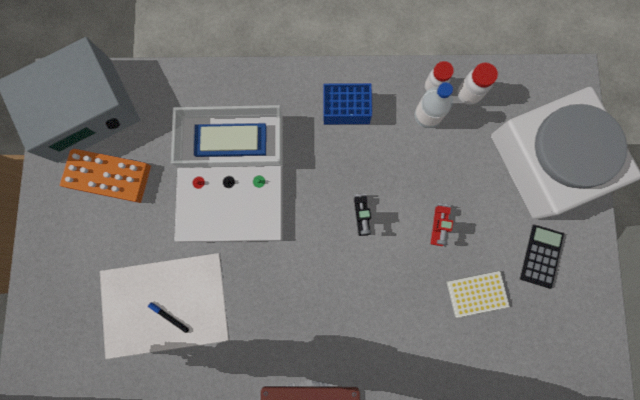

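```bash
python3 - <<'E'
import cv2
t=cv2.imread('pics/t0.png');s=cv2.imread('pics/s0.png')
cv2.imwrite('pics/c1.png',cv2.resize(t[195:255,400:480],None,fx=10,fy=10,interpolation=cv2.INTER_CUBIC))
cv2.imwrite('pics/c2.png',cv2.resize(s[125:175,340:406],None,fx=12,fy=12,interpolation=cv2.INTER_CUBIC))
cv2.imwrite('pics/c3.png',cv2.resize(t[160:245,170:290],None,fx=6.5,fy=6.5,interpolation=cv2.INTER_CUBIC))
cv2.imwrite('pics/c4.png',cv2.resize(s[240:396,200:365],None,fx=3.8,fy=3.8,interpolation=cv2.INTER_CUBIC))
E
```

```text
(no output)
```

View pics/c1.png

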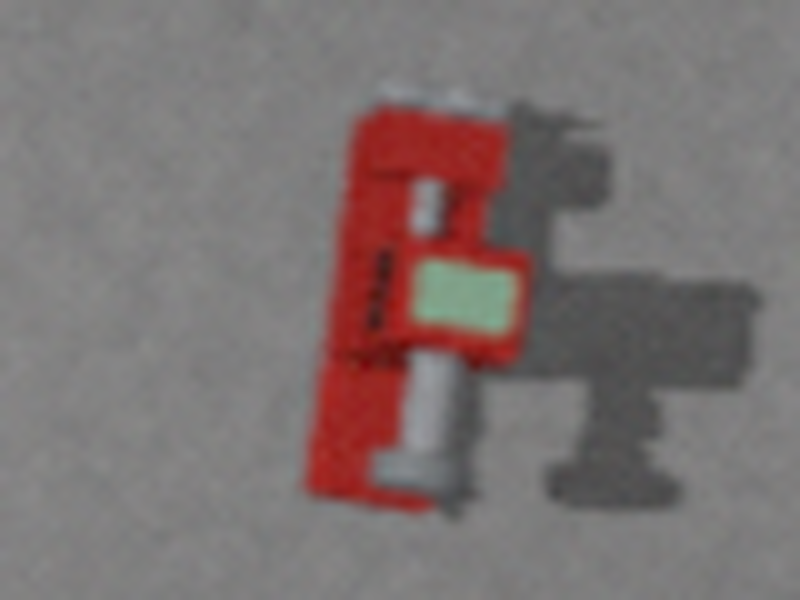

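View pics/c2.png

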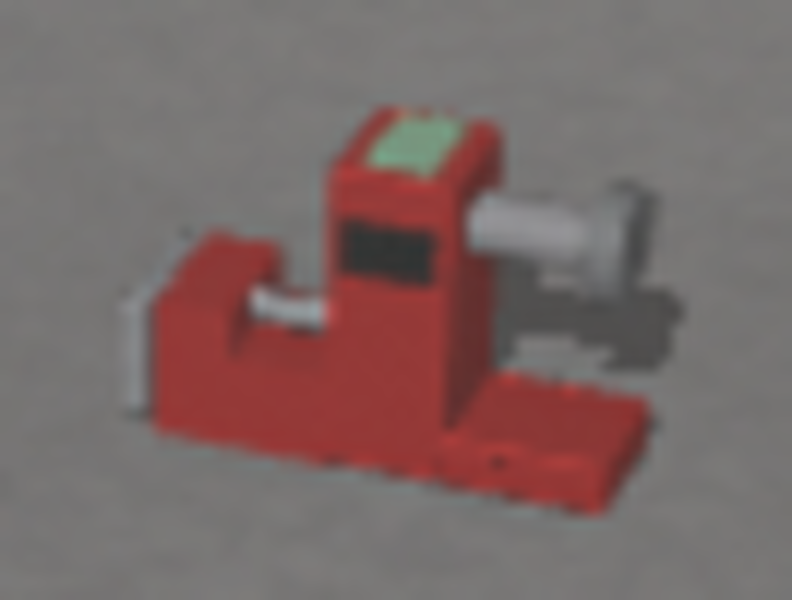

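View pics/c3.png

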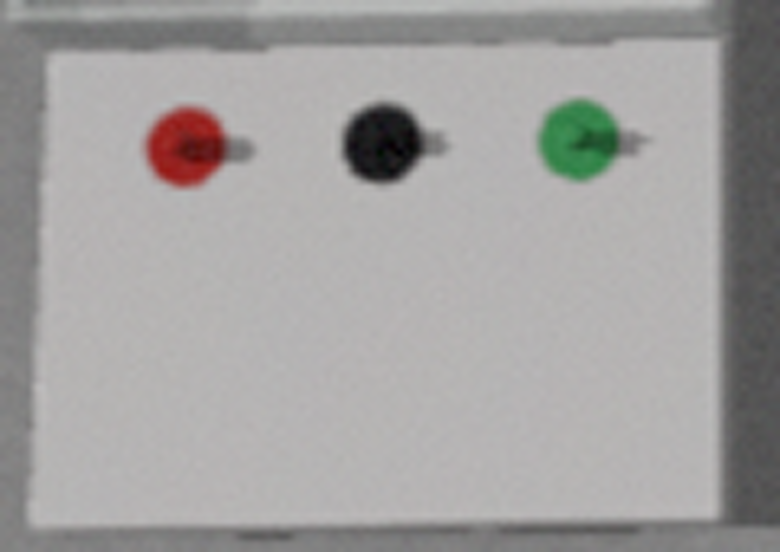

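View pics/c4.png

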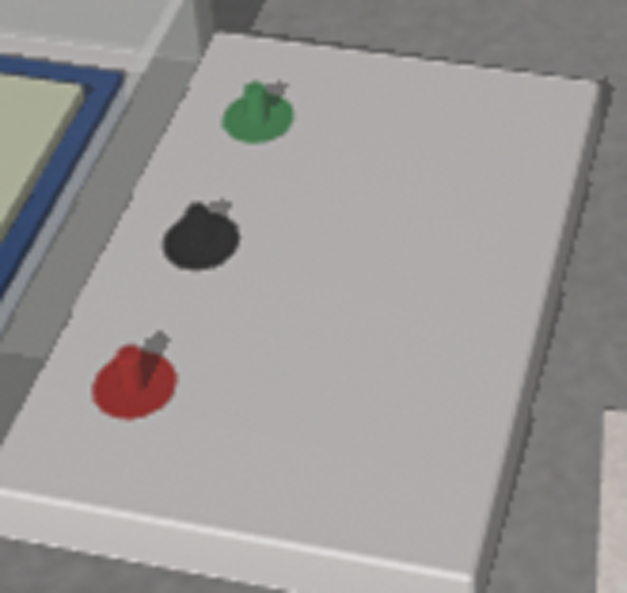

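```bash
cat > fit.py <<'E'
from h import *
from scipy.optimize import least_squares
f=lambda c,s,o:((c[0]+.5)/s-.5+o[0],(c[1]+.5)/s-.5+o[1])
T=lambda *c:f(c,10,(400,195)); S=lambda *c:f(c,12,(340,125))
obs=[('top',T(508,125),(48,-15,30)),('top',T(308,490),(-46,15,0)),('top',T(530,255),(13,-15,66)),('top',T(520,368),(-13,-15,66)),('top',T(465,295),(0,0,66)),
('side',S(155,430),(48,15,0)),('side',S(160,300),(48,15,30)),('side',S(210,235),(48,-15,30)),('side',S(332,172),(13,15,66)),('side',S(445,185),(-13,15,66)),('side',S(500,125),(-13,-15,66)),('side',S(385,108),(13,-15,66)),('side',S(605,515),(-46,15,0)),('side',S(650,402),(-46,-15,12)),('side',S(447,425),(-13,15,12))]
def W(p,m):
    c,s=np.cos(p[3]),np.sin(p[3]);m=np.array(m)/1000
    return np.array([p[0]+c*m[0]-s*m[1],p[1]+s*m[0]+c*m[1],p[2]+m[2]])
def res(p): return np.concatenate([proj(n,W(p,m))-uv for n,uv,m in obs])
r=least_squares(res,[.43,-.3,0,0],loss='soft_l1')
print('probe',r.x); print(res(r.x).reshape(-1,2).round(1).tolist())
i=[k for k,o in enumerate(obs)]
print('squeeze',W(r.x,(-16,0,52)))
for n in('top','side'):
    k=[o for o in obs if o[0]==n]
    g=least_squares(lambda p:np.concatenate([proj(a,W([p[0],p[1],0,p[2]],m))-uv for a,uv,m in k]),[.43,-.3,0]);print(n,'only z=0',g.x)
T3=lambda *c:f(c,6.5,(170,160)); S3=lambda *c:f(c,3.8,(200,240))
for nm,a,b in(('red',(135,382),(186,147)),('black',(201,237),(383,143)),('green',(258,113),(579,139))):
    print(nm,tri(S3(*a),T3(*b)),ray('side',S3(*a),.031),ray('top',T3(*b),.031))
for e in((46,52),(722,38),(722,520),(28,526)): print('ledge top',ray('top',T3(*e),.03))
for e in((215,33),(605,82),(472,577),(0,490)): print('ledge side',ray('side',S3(*e),.03))
E
python3 fit.py
```

```text
probe [ 4.91768982e-01 -3.14835701e-01  2.45809971e-04 -1.74266658e-01]
[[0.1, 0.2], [-0.7, 0.5], [0.6, -0.2], [0.2, -0.5], [-0.1, 0.2], [-0.1, 0.2], [-0.4, 0.1], [-0.1, -0.2], [-0.5, -0.3], [0.9, 0.5], [0.5, -0.2], [-0.5, -0.6], [0.0, 0.5], [0.4, -0.5], [-0.1, 1.0]]
squeeze [ 0.47601132 -0.31206153  0.05224581]
top only z=0 [ 0.49178623 -0.31482116 -0.16611163]
side only z=0 [ 0.49187164 -0.31553526 -0.18125086]
red [0.59869763 0.27892887 0.03276   ] [0.59909785 0.2776407  0.031     ] [0.59960773 0.27966749 0.031     ]
black [0.6002198  0.20365553 0.03293831] [0.60083978 0.20197876 0.031     ] [0.6009714  0.20424274 0.031     ]
green [0.60142447 0.12887255 0.03360504] [0.6023374  0.12627492 0.031     ] [0.60233196 0.12942485 0.031     ]
ledge top [0.63714891 0.3359695  0.03      ]
ledge top [0.64176351 0.07574917 0.03      ]
ledge top [0.45806875 0.07264245 0.03      ]
ledge top [0.45563368 0.33247524 0.03      ]
ledge side [0.64070217 0.07756911 0.03      ]
ledge side [0.45557005 0.07281292 0.03      ]
ledge side [0.45421975 0.32972648 0.03      ]
ledge side [0.62880608 0.33288398 0.03      ]
```

```bash
cat > plan.py <<'E'
from h import *
def plan(p0,y0,p1,y1,step=3.0,ts=.12,grip=1):
    p0,p1=np.array(p0,float),np.array(p1,float)
    n=int(np.ceil(max(np.linalg.norm(p1-p0)*100/step,abs(y1-y0)/ts,1)))
    rows=[];p=p0.copy();y=y0
    for k in range(1,n+1):
        d=(p0+(p1-p0)*k/n-p)*100
        x=np.array([np.cos(y),np.sin(y)]);yy=np.array([np.sin(y),-np.cos(y)])
        r=[round(float(d[:2]@x),1),round(float(d[:2]@yy),1),round(-float(d[2]),1),round(-float(y0+(y1-y0)*k/n-y),2)]
        p=p+np.array([*(r[0]*x+r[1]*yy),-r[2]])/100;y-=r[3];rows.append([grip]+r)
    print(n,p.round(4),round(y,4)); 
    for i in range(0,n,10):print(rows[i:i+10])
E
python3 - <<'E'
from plan import *
import workcell
print([a for a in dir(workcell) if not a.startswith('_')])
print(globals().get('tcp_to_tips'))
y=-.174+np.pi/2
plan((.19,.6215,.2385),2.845,(.45,.3,.22),2.1)
plan((.45,.3,.22),2.1,(.476,-.312,.14),y)
E
```

```text
['IKError', 'calibration', 'close_job', 'get_state', 'read_camera', 'tcp_to_tips']
0.008
14 [0.4502 0.2997 0.2205] 2.095
[[1, -2.4, -1.7, 0.1, 0.05], [1, -2.6, -1.5, 0.2, 0.06], [1, -2.6, -1.4, 0.1, 0.05], [1, -2.7, -1.2, 0.1, 0.05], [1, -2.7, -1.1, 0.2, 0.06], [1, -2.8, -0.9, 0.1, 0.05], [1, -2.8, -0.8, 0.1, 0.05], [1, -2.9, -0.7, 0.2, 0.06], [1, -2.9, -0.5, 0.1, 0.05], [1, -3.0, -0.3, 0.1, 0.05]]
[[1, -2.9, -0.2, 0.2, 0.06], [1, -3.0, -0.0, 0.1, 0.05], [1, -2.9, 0.1, 0.1, 0.05], [1, -3.0, 0.3, 0.1, 0.06]]
21 [ 0.4759 -0.312   0.14  ] 1.4
[[1, -2.6, -1.4, 0.4, 0.03], [1, -2.6, -1.3, 0.4, 0.04], [1, -2.7, -1.1, 0.3, 0.03], [1, -2.7, -1.1, 0.4, 0.03], [1, -2.7, -1.1, 0.4, 0.04], [1, -2.8, -0.9, 0.4, 0.03], [1, -2.8, -0.8, 0.4, 0.03], [1, -2.8, -0.7, 0.3, 0.04], [1, -2.8, -0.7, 0.4, 0.03], [1, -2.9, -0.5, 0.4, 0.03]]
[[1, -2.9, -0.5, 0.4, 0.04], [1, -2.9, -0.3, 0.4, 0.03], [1, -2.9, -0.2, 0.4, 0.04], [1, -2.9, -0.2, 0.3, 0.03], [1, -2.9, -0.0, 0.4, 0.03], [1, -2.9, 0.0, 0.4, 0.04], [1, -2.9, 0.2, 0.4, 0.03], [1, -3.0, 0.2, 0.4, 0.03], [1, -2.8, 0.3, 0.3, 0.04], [1, -2.9, 0.5, 0.4, 0.03]]
[[1, -2.9, 0.5, 0.4, 0.03]]
```

Request:
apply_moves --pt "1 -2.4 -1.7 0.1 0.05" --pt "1 -2.6 -1.5 0.2 0.06" --pt "1 -2.6 -1.4 0.1 0.05" --pt "1 -2.7 -1.2 0.1 0.05" --pt "1 -2.7 -1.1 0.2 0.06" --pt "1 -2.8 -0.9 0.1 0.05" --pt "1 -2.8 -0.8 0.1 0.05" --pt "1 -2.9 -0.7 0.2 0.06" --pt "1 -2.9 -0.5 0.1 0.05" --pt "1 -3.0 -0.3 0.1 0.05" --force 40

```text
time: 0.93
ee_pos: [0.3765, 0.3904, 0.226]
tcp_rot: [-3.141, -0.0, 2.312]
ft_force: [0.2, 1.1, -0.1]
grip_width: 0.0855
```

Request:
apply_moves --pt "1 -2.9 -0.2 0.2 0.06" --pt "1 -3.0 0 0.1 0.05" --pt "1 -2.9 0.1 0.1 0.05" --pt "1 -3.0 0.3 0.1 0.06"

```text
time: 1.27
ee_pos: [0.4506, 0.2985, 0.221]
tcp_rot: [-3.141, -0.0, 2.093]
ft_force: [0.8, -0.3, -0.6]
grip_width: 0.0854
```

Request:
apply_moves --pt "1 -2.6 -1.4 0.4 0.03" --pt "1 -2.6 -1.3 0.4 0.04" --pt "1 -2.7 -1.1 0.3 0.03" --pt "1 -2.7 -1.1 0.4 0.03" --pt "1 -2.7 -1.1 0.4 0.04" --pt "1 -2.8 -0.9 0.4 0.03" --pt "1 -2.8 -0.8 0.4 0.03" --pt "1 -2.8 -0.7 0.3 0.04" --pt "1 -2.8 -0.7 0.4 0.03" --pt "1 -2.9 -0.5 0.4 0.03"

```text
time: 2.1
ee_pos: [0.4605, 0.0069, 0.183]
tcp_rot: [-3.141, -0.0, 1.763]
ft_force: [0.5, -0.4, -0.0]
grip_width: 0.0854
```

Request:
apply_moves --pt "1 -2.9 -0.5 0.4 0.04" --pt "1 -2.9 -0.3 0.4 0.03" --pt "1 -2.9 -0.2 0.4 0.04" --pt "1 -2.9 -0.2 0.3 0.03" --pt "1 -2.9 0 0.4 0.03" --pt "1 -2.9 0 0.4 0.04" --pt "1 -2.9 0.2 0.4 0.03" --pt "1 -3.0 0.2 0.4 0.03" --pt "1 -2.8 0.3 0.3 0.04" --pt "1 -2.9 0.5 0.4 0.03"

```text
time: 2.93
ee_pos: [0.4719, -0.2841, 0.145]
tcp_rot: [-3.141, -0.0, 1.423]
ft_force: [-0.0, 1.1, 0.8]
grip_width: 0.0859
```

Request:
apply_moves --pt "1 -2.9 0.5 0.4 0.03" --pt "1 0 0 0 0" --pt "1 0 0 0 0" --pt "1 0 0 0 0"

```text
time: 3.27
ee_pos: [0.4727, -0.3119, 0.1409]
tcp_rot: [-3.141, -0.0, 1.395]
ft_force: [0.4, 0.3, 0.6]
grip_width: 0.0857
```

Request:
apply_moves --pt "1 0 0.3 2 0" --pt "1 0 0 2 0" --pt "1 0 0 2 0" --pt "1 0 0 0 0" --pt "1 0 0 0 0"

```text
time: 3.68
ee_pos: [0.4757, -0.3114, 0.0811]
tcp_rot: [-3.14, -0.001, 1.397]
ft_force: [-0.3, 0.6, 0.1]
grip_width: 0.0856
```

```bash
python3 - <<'E'
from h import *
s=snap('side','s1.png');t=snap('top','t1.png')
a=cv2.resize(s[70:175,330:420],(500,583),interpolation=cv2.INTER_CUBIC)
b=cv2.resize(t[185:260,400:475],(300,300),interpolation=cv2.INTER_CUBIC)
c=np.zeros((583,800,3),np.uint8);c[:,:500]=a;c[:300,500:]=b;cv2.imwrite('pics/c5.png',c)
E
```

```text
(no output)
```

View pics/c5.png

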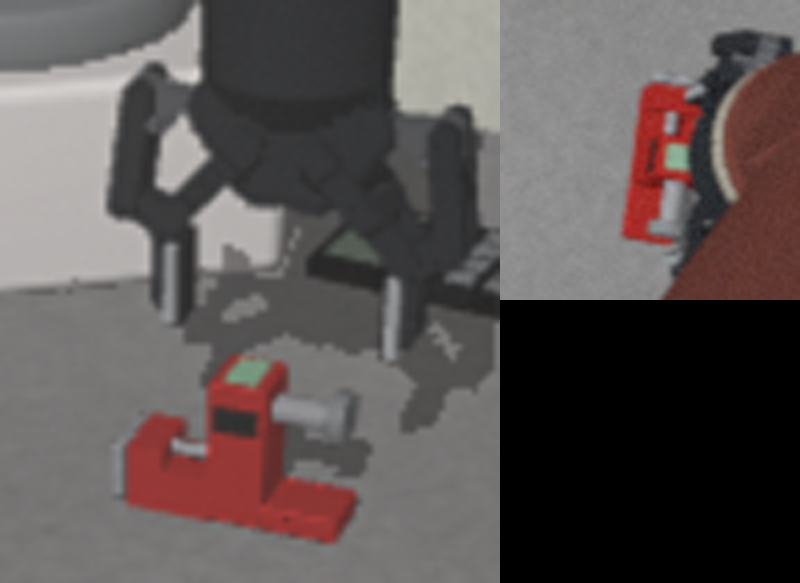

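The open fingers straddle the probe: in the crop the front finger is above the nose side at (170,290) and the rear one is past the button at (395,320). I'll lower and squeeze.

Request:
apply_moves --pt "1 0 0 1.8 0" --pt "1 0 0 1.8 0" --pt "1 0 0 0 0" --pt "1 0 0 0 0"

```text
time: 4.12
ee_pos: [0.476, -0.3128, 0.0461]
tcp_rot: [-3.142, 0.0, 1.395]
ft_force: [0.3, 0.3, 0.5]
grip_width: 0.0853
```

Request:
apply_moves --pt "0.6 0 0 0 0" --pt "0.5 0 0 0 0" --pt "0.4 0 0 0 0" --pt "0.3 0 0 0 0" --pt "0.2 0 0 0 0" --pt "0.2 0 0 0 0" --pt "0.2 0 0 0 0" --pt "0.2 0 0 0 0" --force 40

```text
time: 4.78
ee_pos: [0.4821, -0.3151, 0.0499]
tcp_rot: [3.129, 0.003, 1.396]
ft_force: [9.9, -0.4, 18.7]
grip_width: 0.0312
```

```bash
python3 - <<'E'
from h import *
s=snap('side','s2.png')
cv2.imwrite('pics/c6.png',cv2.resize(s[90:180,320:420],(660,594),interpolation=cv2.INTER_CUBIC))
E
```

```text
(no output)
```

View pics/c6.png

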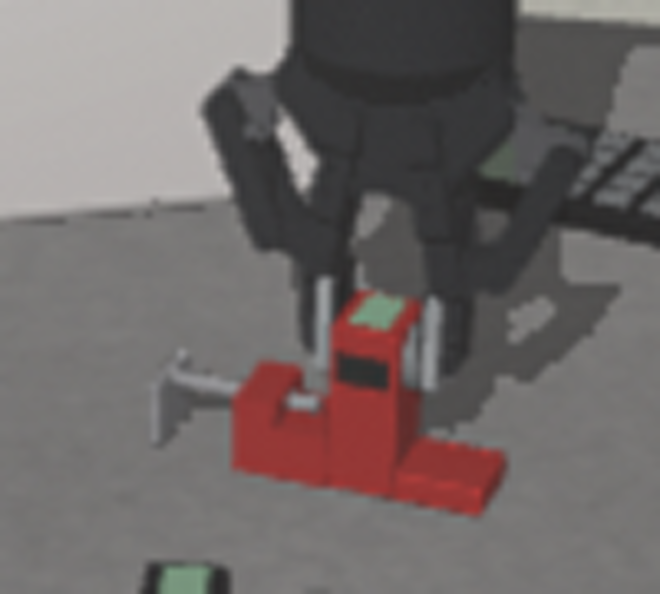

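The hook is fully out (plate at crop (165,405)), and both pads are on the block and button. The opening is 31 mm, as expected. The 19 N upward load comes from the pads swinging down against the bench, and lifting should relieve it.

Request:
apply_moves --pt "0.2 0 0 -0.5 0" --pt "0.2 0 0 -0.5 0" --pt "0.2 0 0 -1 0" --pt "0.2 0 0 -2 0" --pt "0.2 0 0 -2 0" --pt "0.2 0 0 -2 0" --pt "0.2 0 0 0 0" --pt "0.2 0 0 0 0"

```text
time: 5.5
ee_pos: [0.476, -0.3131, 0.1263]
tcp_rot: [3.14, -0.0, 1.395]
ft_force: [-0.2, 0.3, -1.6]
grip_width: 0.031
```

```bash
python3 - <<'E'
from h import *
s=snap('side','s3.png');t=snap('top','t3.png')
a=cv2.resize(s[40:160,310:420],(500,545),interpolation=cv2.INTER_CUBIC)
b=cv2.resize(t[185:260,400:475],(300,300),interpolation=cv2.INTER_CUBIC)
c=np.zeros((545,800,3),np.uint8);c[:,:500]=a;c[:300,500:]=b;cv2.imwrite('pics/c7.png',c)
g=get_state();print(g['ee_pos'],g['tcp_rot'],g['ft_force'],g['grip_width'])
E
```

```text
[ 0.47524347 -0.31241224  0.12465946] [-3.14034215e+00 -5.81361456e-04  1.39475980e+00] [-1.3976854  -0.4577504  -1.21225406] 0.03096668096933869
```

View pics/c7.png

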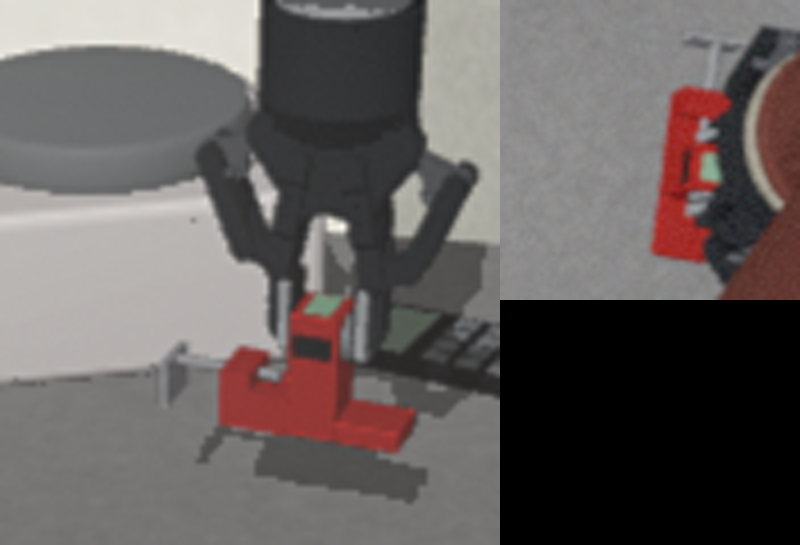

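```bash
python3 - <<'E'
from plan import *
plan((.4755,-.3127,.1255),1.395,(.4755,-.3127,.17),1.395,grip=.2)
plan((.4755,-.3127,.17),1.395,(.535,.279,.17),1.589,grip=.2)
E
```

```text
2 [ 0.4755 -0.3127  0.1705] 1.395
[[0.2, 0.0, 0.0, -2.2, -0.0], [0.2, 0.0, 0.0, -2.3, -0.0]]
20 [0.5354 0.2793 0.17  ] 1.585
[[0.2, 3.0, -0.2, -0.0, -0.01], [0.2, 2.9, -0.2, -0.0, -0.01], [0.2, 3.0, -0.2, -0.0, -0.01], [0.2, 3.0, -0.1, -0.0, -0.01], [0.2, 2.9, -0.1, -0.0, -0.01], [0.2, 3.0, -0.1, -0.0, -0.01], [0.2, 3.0, -0.0, -0.0, -0.01], [0.2, 3.0, -0.1, -0.0, -0.01], [0.2, 2.9, 0.0, -0.0, -0.01], [0.2, 3.0, 0.1, -0.0, -0.01]]
[[0.2, 3.0, 0.1, -0.0, -0.01], [0.2, 3.0, 0.1, -0.0, -0.01], [0.2, 2.9, 0.1, -0.0, -0.01], [0.2, 3.0, 0.2, -0.0, -0.01], [0.2, 3.0, 0.2, -0.0, -0.01], [0.2, 2.9, 0.2, -0.0, -0.01], [0.2, 3.0, 0.2, -0.0, -0.0], [0.2, 3.0, 0.3, -0.0, -0.01], [0.2, 2.9, 0.3, -0.0, -0.01], [0.2, 3.0, 0.3, -0.0, -0.01]]
```

Request:
apply_moves --pt "0.2 0 0 -2.2 0" --pt "0.2 0 0 -2.3 0" --pt "0.2 1 0 0 0" --pt "0.2 2 -0.2 0 -0.01" --pt "0.2 3.0 -0.2 0 -0.01" --pt "0.2 2.9 -0.2 0 -0.01" --pt "0.2 3.0 -0.2 0 -0.01" --pt "0.2 3.0 -0.1 0 -0.01" --pt "0.2 2.9 -0.1 0 -0.01" --pt "0.2 3.0 -0.1 0 -0.01"

```text
time: 6.43
ee_pos: [0.4943, -0.1037, 0.1692]
tcp_rot: [-3.14, 0.0, 1.466]
ft_force: [0.7, 1.2, -1.5]
grip_width: 0.0307
```

Request:
apply_moves --pt "0.2 3.0 0 0 -0.01" --pt "0.2 3.0 -0.1 0 -0.01" --pt "0.2 2.9 0 0 -0.01" --pt "0.2 3.0 0.1 0 -0.01" --pt "0.2 3.0 0.1 0 -0.01" --pt "0.2 3.0 0.1 0 -0.01" --pt "0.2 2.9 0.1 0 -0.01" --pt "0.2 3.0 0.2 0 -0.01" --pt "0.2 3.0 0.2 0 -0.01" --pt "0.2 2.9 0.2 0 -0.01"

```text
time: 7.27
ee_pos: [0.5213, 0.1921, 0.1688]
tcp_rot: [-3.14, 0.001, 1.566]
ft_force: [0.6, -0.1, -1.5]
grip_width: 0.0308
```

Request:
apply_moves --pt "0.2 3.0 0.2 0 0" --pt "0.2 2.0 0.2 0 -0.01" --pt "0.2 1 0.2 0 -0.01" --pt "0.2 0 0 0 0" --pt "0.2 0 0 0 0" --pt "0.2 0 0 0 0"

```text
time: 7.77
ee_pos: [0.529, 0.2481, 0.1702]
tcp_rot: [-3.141, 0.001, 1.582]
ft_force: [0.7, -0.1, -1.0]
grip_width: 0.0313
```

```bash
python3 - <<'E'
from h import *
snap('side','s4.png');snap('top','t4.png')
g=get_state();print(g['ee_pos'],g['tcp_rot'],g['ft_force'],g['grip_width'])
E
```

```text
[0.52900041 0.24844076 0.17048604] [3.14152590e+00 2.44045189e-04 1.58201867e+00] [-0.50469482  0.68978425 -1.59530286] 0.03068647806331887
```

View pics/s4.png

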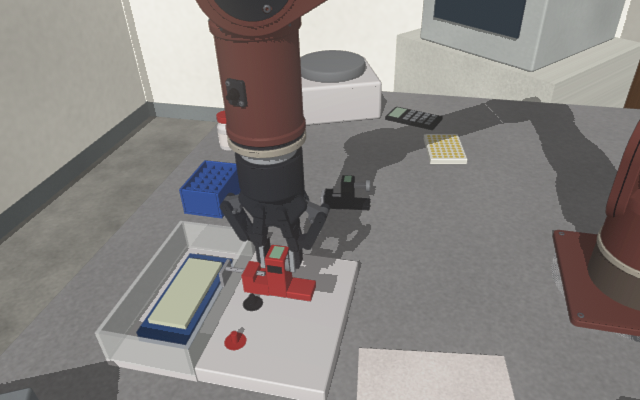

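View pics/t4.png

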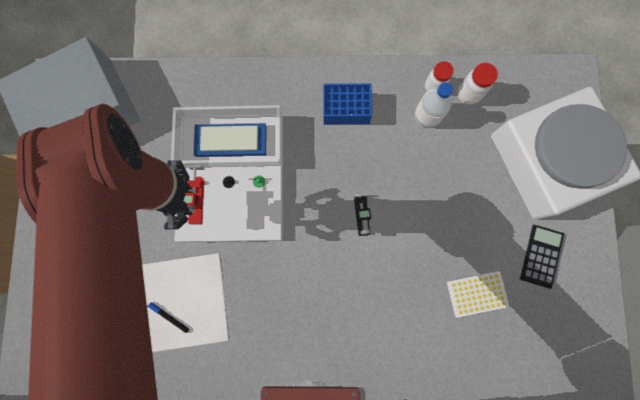

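Request:
apply_moves --pt "0.2 1.5 0 0 0" --pt "0.2 1.5 0 0 0" --pt "0.2 0 0 1.5 0" --pt "0.2 0 0 1.5 0" --pt "0.2 0 0 0 0" --pt "0.2 0 0 0 0" --pt "0.2 0 0 0 0"

```text
time: 8.45
ee_pos: [0.5285, 0.281, 0.141]
tcp_rot: [3.141, -0.0, 1.585]
ft_force: [0.2, 0.5, -0.8]
grip_width: 0.0309
```

```bash
python3 - <<'E'
from h import *
s=snap('side','s5.png');t=snap('top','t5.png')
g=get_state();print(g['ee_pos'],g['tcp_rot'],g['ft_force'],g['grip_width'])
cv2.imwrite('pics/c8.png',cv2.resize(s[250:350,195:325],None,fx=6,fy=6,interpolation=cv2.INTER_CUBIC))
cv2.imwrite('pics/c9.png',cv2.resize(t[160:230,150:230],None,fx=8,fy=8,interpolation=cv2.INTER_CUBIC))
E
```

```text
[0.52874453 0.28087959 0.1413516 ] [ 3.14044670e+00 -8.82882180e-04  1.58465021e+00] [ 0.23128328  0.44259266 -1.83810732] 0.030568604559874517
```

View pics/c8.png

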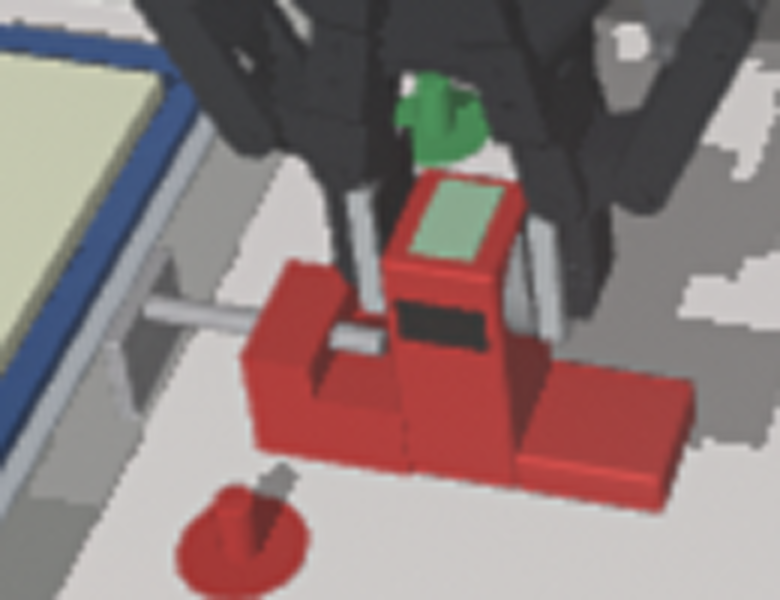

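View pics/c9.png

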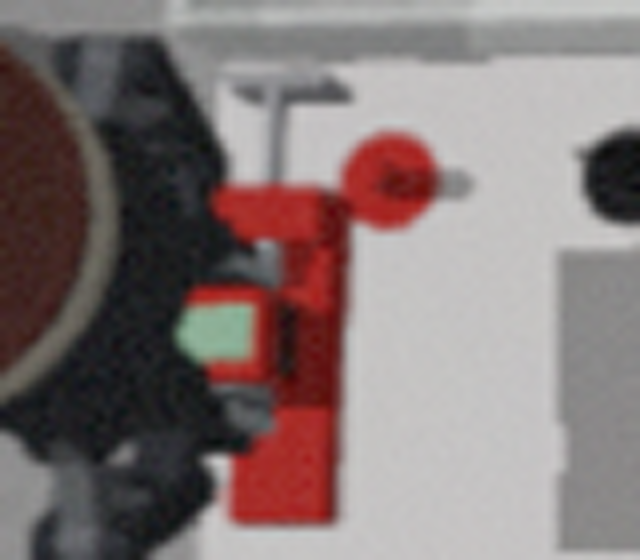

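```bash
cat > fit2.py <<'E'
from h import *
from scipy.optimize import least_squares
from scipy.spatial.transform import Rotation as Ro
f=lambda c,s,o:((c[0]+.5)/s-.5+o[0],(c[1]+.5)/s-.5+o[1])
T=lambda *c:f(c,8,(150,160)); S=lambda *c:f(c,6,(195,250))
obs=[('side',S(260,450),(48,15,0)),('side',S(243,355),(48,15,30)),('side',S(290,262),(48,-15,30)),('side',S(385,265),(13,15,66)),('side',S(490,280),(-13,15,66)),('side',S(525,180),(-13,-15,66)),('side',S(428,170),(13,-15,66)),('side',S(662,512),(-46,15,0)),('side',S(693,382),(-46,-15,12)),('side',S(515,455),(-13,15,12)),('side',S(515,488),(-13,15,0)),
('top',T(232,520),(-46,15,12)),('top',T(213,190),(48,15,30)),('top',T(268,382),(-13,-15,66)),('top',T(268,292),(13,-15,66))]
W=lambda p,m:p[:3]+Ro.from_euler('ZYX',p[3:]).apply(np.array(m)/1000)
def res(p): return np.concatenate([proj(n,W(p,m))-uv for n,uv,m in obs])
r=least_squares(res,[.53,.28,.09,0,0,0],loss='soft_l1');p=r.x
print('probe pos',p[:3],'yaw pitch roll',p[3:]);print(res(p).reshape(-1,2).round(1).tolist())
q=np.array([.5992,.2788,.03]); print('post in probe',Ro.from_euler('ZYX',p[3:]).inv().apply(q-p[:3]))
print('tcp in probe',Ro.from_euler('ZYX',p[3:]).inv().apply(get_state()['ee_pos']-p[:3]))
E
python3 fit2.py
```

```text
probe pos [0.53201564 0.28132048 0.09124026] yaw pitch roll [ 0.01892237 -0.00658271 -0.00982111]
[[-0.6, -0.1], [-0.6, 0.4], [-0.4, -0.7], [-1.5, -0.2], [1.0, 0.4], [2.0, 0.1], [-1.1, -1.1], [0.5, 1.0], [0.5, -1.0], [-0.0, 0.3], [0.6, 0.9], [-0.2, 0.8], [0.5, -0.4], [0.0, 0.2], [0.4, -0.6]]
post in probe [ 0.06672007 -0.00318529 -0.06171505]
tcp in probe [-0.00294893 -0.00087124  0.05012571]
```

Request:
apply_moves --pt "0.2 -0.3 0.6 0 0" --pt "0.2 0 0 1.0 0" --pt "0.2 0 0 1.5 0" --pt "0.2 0 0 0.5 0" --pt "0.2 0 0 0 0" --pt "0.2 0 0 0 0" --pt "0.2 0 0 0 0"

```text
time: 9.13
ee_pos: [0.5346, 0.2776, 0.1108]
tcp_rot: [3.141, -0.0, 1.585]
ft_force: [-0.4, 0.9, -1.5]
grip_width: 0.0313
```

```bash
python3 - <<'E'
from h import *
s=snap('side','s6.png')
g=get_state();print(g['ee_pos'],g['tcp_rot'],g['ft_force'],g['grip_width'])
cv2.imwrite('pics/c10.png',cv2.resize(s[260:360,195:325],None,fx=6,fy=6,interpolation=cv2.INTER_CUBIC))
E
```

```text
[0.5346865  0.27772141 0.11098043] [ 3.14077078e+00 -4.97256184e-04  1.58466430e+00] [-0.89221501 -0.5319323  -1.09051994] 0.03143841603240101
```

View pics/c10.png

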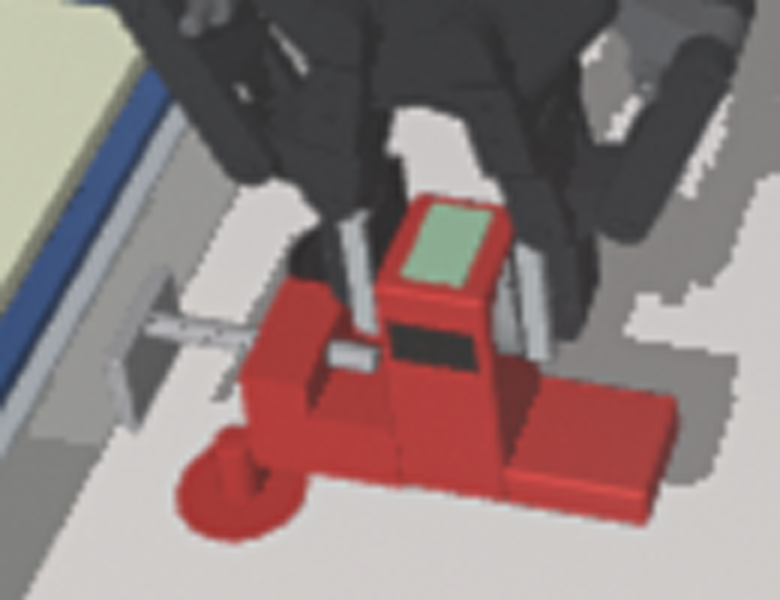

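The post at crop (235,470) sits in line with the gap between nose (250,440) and hook (125,390). I'll lower on.

Request:
apply_moves --pt "0.2 0 0 0.8 0" --pt "0.2 0 0 0.8 0" --pt "0.2 0 0 0.8 0" --pt "0.2 0 0 0.2 0" --pt "0.2 0 0 0.1 0" --pt "0.2 0 0 0.1 0" --pt "0.2 0 0 0.1 0" --pt "0.2 0 0 0 0" --pt "0.2 0 0 0 0"

```text
time: 9.93
ee_pos: [0.5344, 0.2777, 0.0816]
tcp_rot: [3.141, -0.0, 1.585]
ft_force: [-0.3, 0.4, -0.9]
grip_width: 0.031
```

```bash
python3 - <<'E'
from h import *
s=snap('side','s7.png');t=snap('top','t7.png')
g=get_state();print(g['ee_pos'],g['tcp_rot'],g['ft_force'],g['grip_width'])
cv2.imwrite('pics/c11.png',cv2.resize(s[270:370,195:325],None,fx=6,fy=6,interpolation=cv2.INTER_CUBIC))
cv2.imwrite('pics/c12.png',cv2.resize(t[160:230,150:230],None,fx=8,fy=8,interpolation=cv2.INTER_CUBIC))
E
```

```text
[0.53436874 0.27765977 0.08155132] [ 3.14132682e+00 -2.18362039e-04  1.58478208e+00] [ 0.1250388   0.42431563 -2.22490201] 0.03142152157424907
```

View pics/c11.png

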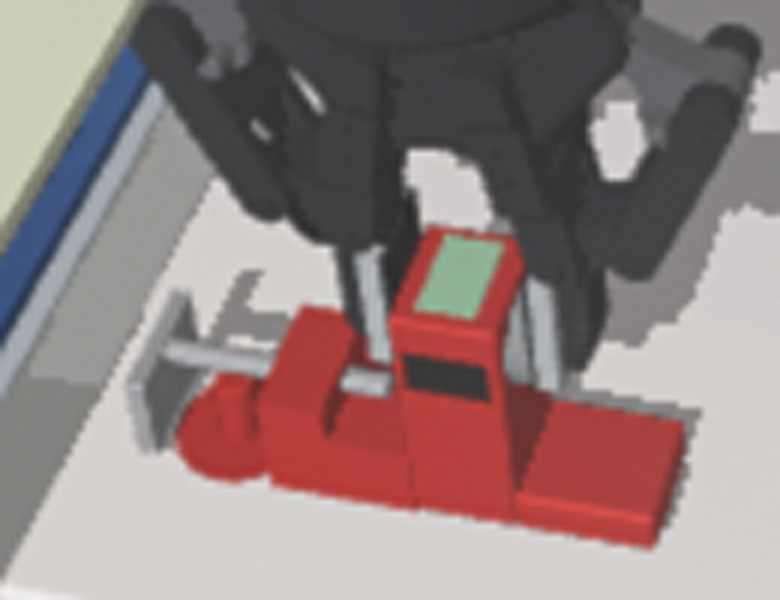

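View pics/c12.png

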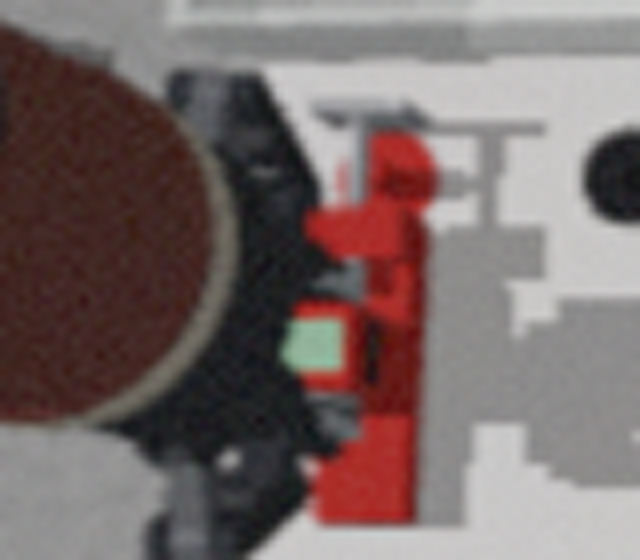

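The post stands between nose and hook. There's no contact yet, so I'll go down the last couple of mm while watching the force.

Request:
apply_moves --pt "0.2 0 0 0.1 0" --pt "0.2 0 0 0 0" --pt "0.2 0 0 0 0"

```text
time: 10.28
ee_pos: [0.5342, 0.2775, 0.0803]
tcp_rot: [-3.142, 0.0, 1.585]
ft_force: [-0.1, -0.0, -2.3]
grip_width: 0.031
```

Request:
apply_moves --pt "0.2 0 0 0.1 0" --pt "0.2 0 0 0 0" --pt "0.2 0 0 0 0"

```text
time: 10.53
ee_pos: [0.5343, 0.2777, 0.0799]
tcp_rot: [3.142, -0.001, 1.585]
ft_force: [-2.8, -1.0, 6.0]
grip_width: 0.0308
```

Contact at 6 N. Releasing gradually.

Request:
apply_moves --pt "0.4 0 0 0 0" --pt "0.5 0 0 0 0" --pt "0.6 0 0 0 0" --pt "0.7 0 0 0 0" --pt "0.8 0 0 0 0" --pt "0.9 0 0 0 0" --pt "1 0 0 0 0" --pt "1 0 0 0 0" --pt "1 0 0 0 0"

```text
time: 11.28
ee_pos: [0.5343, 0.2776, 0.0794]
tcp_rot: [3.142, 0.0, 1.585]
ft_force: [-0.7, -1.1, -0.6]
grip_width: 0.0855
```

```bash
python3 - <<'E'
from h import *
s=snap('side','s8.png')
cv2.imwrite('pics/c13.png',cv2.resize(s[270:370,195:325],None,fx=6,fy=6,interpolation=cv2.INTER_CUBIC))
E
```

```text
(no output)
```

View pics/c13.png

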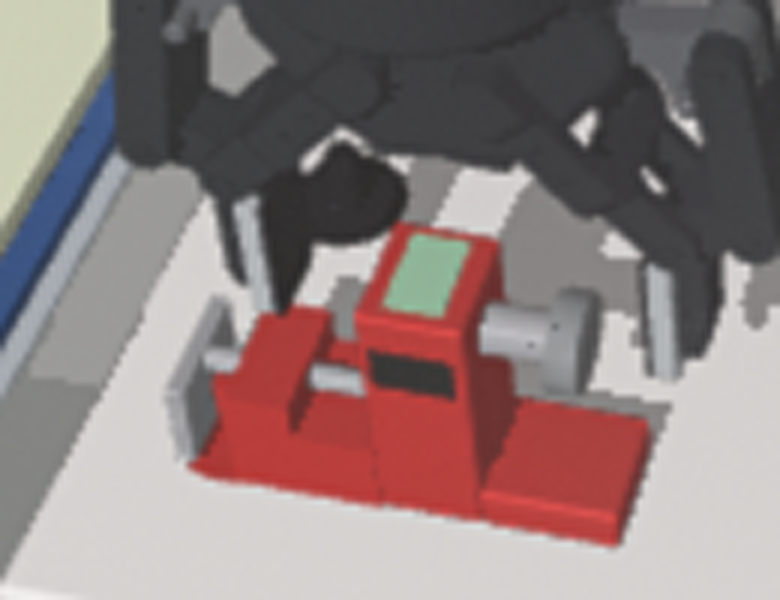

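The hook has sprung back onto the post and the probe stands upright. Now I'll retreat straight up.

Request:
apply_moves --pt "1 0 0 -1 0" --pt "1 0 0 -2 0" --pt "1 0 0 -3 0" --pt "1 0 0 -3 0" --pt "1 0 0 -3 0" --pt "1 0 0 -3 0" --pt "1 0 0 0 0" --pt "1 0 0 0 0" --pt "1 0 0 0 0"

```text
time: 12.08
ee_pos: [0.5341, 0.2775, 0.2294]
tcp_rot: [-3.142, -0.0, 1.585]
ft_force: [-0.6, -0.2, -0.2]
grip_width: 0.0853
```

```bash
python3 - <<'E'
from h import *
s=snap('side','s9.png');t=snap('top','t9.png')
a=cv2.resize(s[270:370,195:325],None,fx=4,fy=4,interpolation=cv2.INTER_CUBIC)
b=cv2.resize(s[160:230,300:390],(270,210))
d=cv2.resize(t[150:250,150:240],(270,300))
c=np.zeros((520,800,3),np.uint8);c[:400,:520]=a;c[:210,530:]=b;c[215:515,530:]=d;cv2.imwrite('pics/c14.png',c)
# geometry: rear heel corners & block on side image
g=get_state();print(g['ee_pos'],g['qd'].round(3),g['ft_force'])
E
```

```text
[0.53364093 0.27732331 0.22826094] [ 0.001  0.005 -0.002  0.001  0.001 -0.     0.001] [ 0.27663222 -0.12807652  0.06515517]
```

View pics/c14.png

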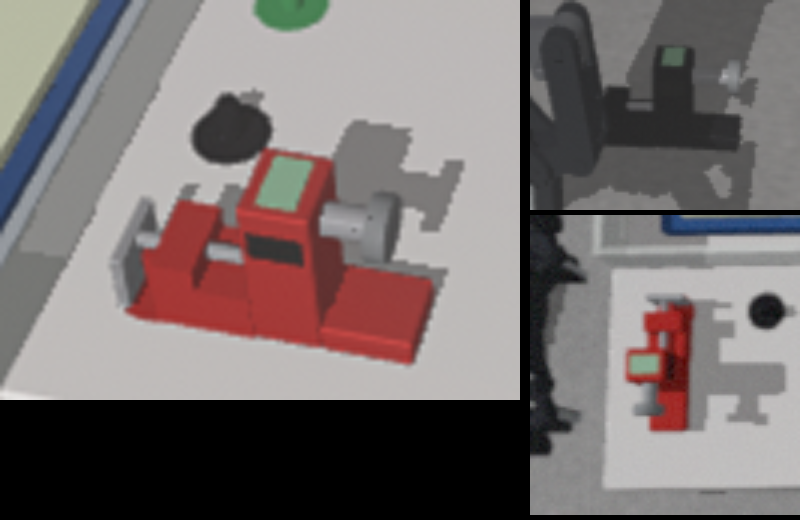

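```bash
sed -e '/^obs/,/^W=/{/^W=/!d}' fit2.py | sed "s/^W=/S=lambda *c:f(c,4,(195,270));obs=[('side',S(413,362),(-46,15,0)),('side',S(433,282),(-46,-15,12)),('side',S(238,208),(13,15,66)),('side',S(335,160),(-13,-15,66)),('side',S(268,150),(13,-15,66)),('side',S(322,343),(-13,15,0)),('side',S(146,250),(48,15,30)),('side',S(180,202),(48,-15,30))]\nW=/" > fit3.py
cat >> fit3.py <<'E'
for pl in(0,.004,.008,.012): # hook top near corner
    u=proj('side',W(p,(50+pl*1000+5,15,3)));print(pl,((u-(195,270)+.5)*4-.5).round(0))
E
python3 fit3.py
```

```text
probe pos [0.55204353 0.26667663 0.0157705 ] yaw pitch roll [ 0.02223054 -0.02745028  0.01521909]
[[-0.7, 0.7], [-0.5, -1.4], [0.0, 0.3], [0.4, -0.6], [-0.5, -1.1], [-0.2, 1.2], [1.5, 3.1], [0.5, -0.7]]
post in probe [0.047787   0.01126753 0.01275277]
tcp in probe [-0.01232235  0.01429199  0.21271598]
0 [141. 309.]
0.004 [131. 307.]
0.008 [120. 305.]
0.012 [110. 303.]
```

```bash
cat >> fit3.py <<'E'
print('--- constrained upright, z=.03'); obs.pop(6)
for z in(.03,.031):
    r=least_squares(lambda a:res(np.r_[a[0],a[1],z,a[2],0,0]),[.54,.278,.02],loss='soft_l1');p=np.r_[r.x[:2],z,r.x[2],0,0]
    print(r.x,r.cost,res(p).reshape(-1,2).round(1).tolist());print(Ro.from_euler('ZYX',p[3:]).inv().apply(np.array([.5991,.2776,.03])-p[:3]))
    for pl in(0,4,8,12): print(pl,((proj('side',W(p,(55+pl,15,3)))-(195,270)+.5)*4-.5).round(0))
E
python3 fit3.py | sed -n '/---/,$p'
```

```text
--- constrained upright, z=.03
[0.54577448 0.27794142 0.00457102] 5.745857275412421 [[0.4, 1.6], [0.8, -1.2], [-1.3, 0.8], [0.0, -0.8], [-1.2, -1.3], [0.4, 2.1], [0.2, -0.6]]
[ 0.0533234  -0.00058516  0.        ]
0 [140. 312.]
4 [130. 310.]
8 [119. 308.]
12 [109. 306.]
[0.5454151  0.27875183 0.00372212] 5.985671059834116 [[0.4, 1.7], [0.8, -1.1], [-1.3, 0.7], [0.1, -0.8], [-1.2, -1.3], [0.4, 2.2], [0.2, -0.6]]
[ 0.05368024 -0.00135165 -0.001     ]
0 [140. 312.]
4 [130. 310.]
8 [119. 308.]
12 [109. 306.]
```

The post is at probe x ≈ 53 mm and y ≈ −1 mm. The hook corner, seen at about (122,308), gives a plunger reading of about 7–8 mm. Both match a caught post, so I'm handing in.

```bash
python3 -c "
from h import *
print(close_job())"
```

```text
the job is handed in; nothing more can be done
None
```

The red probe is hooked on the red post, standing upright on the ledge, and I've handed the job in. I squeezed the plunger until the hook was fully out (31 mm finger opening). I then carried the probe to the tank, lowered it until it touched the ledge at about 6 N, opened the fingers gradually and backed straight up.

**Last checks, from the side view:**
- **Post position:** about x = 53 mm and y = −1 mm in the probe's frame, against limits of 49–62 mm and ±16 mm.
- **Plunger:** about 7–8 mm, against limits of 4–13 mm.
- **Robot:** at hand-in the gripper was about 15 cm above its release height with no measurable force on it.
- **Black probe:** I never approached it and saw it standing at the end, but I did not measure its position again.

**What disagreed:**
- **Final fit:** a free six-parameter fit from this single view put the sole 14 mm below the ledge's top and the post at x = 47.8 mm. I discarded one badly read corner and refitted with the probe assumed upright at ledge height. The figures above come from that refit, whose residuals reached about 2 px. Uprightness and sole height were therefore judged by eye, not measured separately.
- **Squeeze on the bench:** the closing pads swung down and pushed the hand up 4 mm with about 19 N. This cleared as soon as I lifted.

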